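Load a board carrier under the inspection head

TASK

Put the board carrier whose board has the finned heat sink on the near end of the inspector's track, between the guide rails with its grip block towards the open end, and slide it in under the inspection head until it is fully home against the stop. Leave it lying flat there, and leave the other carrier, the one with the round capacitors, where it is.

Things in the scene. Friction and masses are not known exactly. Their poses are not given: they have to be found in the camera images.
- sink_carrier: Carrier to load: loose black plate 170 (x) x 70 (y) x 6 mm, 0.18 to 0.35 kg. Origin: centre of underside, z up. At the -x end (towards the robot) a steel grip block 26 (x) x 20 (y) mm, centred x = -66 mm, 6 to 51 mm above the underside; pinch it from above. On the +x part a blue board with one finned aluminium heat sink 56 x 46 mm, top 29 mm up. The +x end goes in first.
- caps_carrier: The other carrier, to be left alone: same plate, grip block and blue board, same origin and axes, but with four round black capacitors (20 mm across, tops 29 mm up) instead of the heat sink. The two lie side by side on the bench, in either order.
- inspector: Fixed track with bridge. Origin: bench level below the head's middle; x along the track to the stop, z up. Floor 6 mm up, x -240 to 70 mm. Rails: inner faces y = +-42, dark, tops 20 mm up, flared outwards for x < -200. Stop bar face x = 50. White head x -30 to 30, underside 52, top 90 mm up, posts' inner faces y = +-60; black camera barrel 40 mm wide on it up to 136 mm.
- home (a point): Point on the track floor, x = -35, y = 0, z = 6 mm in the inspector's frame, same axes: the carrier's origin lies here when its +x end touches the stop. The grip block, too tall to pass under the head, is then at x = -66 mm from here, 58 mm clear of the head's near face. With its origin 110 mm short of here the carrier's +x end is 30 mm short of the head.
Things that resemble listed ones, but are neither listed nor needed, are in the scene too. What is shaped like the sink_carrier but orange or pink is not meant.

How it is judged (in metres and radians):
At the end, for the whole second after the job is handed in: The heat-sink carrier lies at rest and flat (within 6 degrees) on the track floor between the rails, in line with the track within 10 degrees, its far end within 15 mm of the stop; the capacitor carrier is within 30 mm of where it started (x of sink_carrier in the frame of inspector between -0.05 and -0.02 m and y of sink_carrier in the frame of inspector between -0.015 and 0.015 m and z of sink_carrier in the frame of inspector below 0.012 m and angle between the x axis of sink_carrier and the x axis of inspector, either way round below 0.175 rad and angle between sink_carrier's own z axis and vertical below 0.1 rad and linear speed of sink_carrier below 0.02 m/s and distance of caps_carrier from where it was at the start of the episode below 0.03 m); the robot touches nothing.
It fails at once if the capacitor carrier is moved more than 30 mm (distance of caps_carrier from where it was at the start of the episode above 0.03 m).
It also fails if it takes over 43 s, if anything falls off the work surface, if the arm or the gripper's body presses on something with over 40 N, if the wrist force passes 120 N, or if a joint passes its speed limit or range.

ROBOT

A 6-joint arm with a two-finger parallel gripper is mounted at the origin on the work surface. World frame = base frame: x ahead of the robot, y to its left, z up, the work surface at z = 0. Lengths are in mm, angles in rad, forces in N, time in s.
With the tool pointing down it reaches from about 350 to 775 mm from the base axis. Payload 7.3 kg.
Tool frame: the origin (TCP) lies on the centre line of the jaws, within the pads' length; the fingertips stand 22 mm ahead of it and the grasp point (between the pads) lies 3 mm ahead of it; z points along the fingers, y is the direction in which the jaws open and shut (so a half turn about z gives the same grasp; the last joint's range is limited). The gripper opens to 92 mm and grips with 3 to 60 N. Pads are 19 mm wide; open, the fingers measure 130 mm over their backs; the gripper's body (75 mm by 190 mm) begins 47 mm behind the grasp point.
Start: joints at [1.201, 0.342, 1.524, -0, 1.275, -0.146], TCP at [116.5, 511.932, 211.941] pointing down, gripper open.
Joint ranges: [-2.53, 2.53], [-0.77, 2.02], [0.04, 2.7], [-1, 4.14], [0.28, 2.66], [-3.11, 3.11]. Speed limits (rad/s): [2.57, 2.57, 3.14, 3.14, 3.14, 3.14].

INTERFACE

Orientations are given as [roll, pitch, yaw] about the fixed x, y, z axes, in that order (R = Rz(yaw) Ry(pitch) Rx(roll)).
In Python, from plant import get_obs, capture, bot, spot_in gives the robot as it stands.
- The arm moves only by the shell command python3 -m handwheel 'ROWS' [OPENING]. ROWS is JSON, a list of rows, each a list of 2 entries, a list of its own where there are three numbers: the shift along the world's x, y, z in mm, then the turn, a rotation vector about the world's x, y, z in rad. In form: [[[x, y, z], [wx, wy, wz]], ...]. A call has 1 to 12 rows; each row shifts and turns the commanded pose from where the row before left it; what a row does not reach is not made up. A row lasts 1/8 s, in which the tool goes at most 62.5 mm and 10.7 degrees, less where a joint would pass 70% of its speed; a pose out of reach is approached as far as the arm can. A call is refused whole if a number of a shift passes 62.5 or a number of a turn 0.188, either way. A call with a gripper value outside its range is refused whole. OPENING is the closure, from 0 (fully open) to 1 (shut), set as the call begins (- or left out, the last holds). The fingers move at their own pace and stop on an object; the grip force is fixed at half the most. Time passes only in rows, so rows that do not move let the fingers close. It gives the time, the measured TCP pose, the force and the opening at its end, in the units of the state.
- get_obs(): the state, without advancing time (a new reading comes with each control period).
- capture(name): name is "scene" or "top" or "wrist"; returns a dict with "img" (384x512x3 uint8, red, green, blue), "fx", "fy", "cx", "cy" (pixels), "cam_to_world" (4x4, takes a point from camera to world coordinates). Camera axes: x right, y up, looking along -z (the intrinsics and any distortion apply to the point x, -y, -z); pixel columns grow to the right and rows downward; lengths in mm; the calibration is good to about 2 mm. A picture is of the moment at which its call begins. There is no depth.
- bot.close_job(): hands the job in, once; it reports no verdict.
Trained networks look in the newest picture that a camera, given by its name, has taken for a name from the list of things; names that differ only in an ending like _2 or _b are one class to them, and where a whole thing is asked for, a point or a joint stands for the part that bears it (a point fixed in the world has none). Each returns a list of dicts, best first, with "score" (0 to 1); they miss things now and then, are a little off and sometimes report something else, mostly with a low value. They report only what shows in the picture. A call takes as long as a camera call. They do not tell look-alikes from the thing itself.
- spot_in(thing, camera): "xyz" ([x, y, z] in mm, in the coordinates of the camera as it stood for that picture, good to about 4 mm: the middle of the surface that is visible of it).
The state is a dict: "time": time; "joint_positions": joint angles; "dq": joint speeds; "tau": joint torques, N m; "tool_pos": TCP position; "tcp_rot": TCP orientation; "contact_force": force on the tool from outside, world axes, zero at the start; "moment": the same for the moment, N m; "grip_width": finger opening in mm.
Only numpy, scipy, OpenCV 4.12 (cv2) and the standard library are available. Lean on these libraries where they do the work, as an engineer would, in place of code of your own. Each camera call takes 0.05 s, during which the arm holds its last target. There are 200 camera calls.

## Working session

There is one attempt and no reset: what is moved stays moved. The work goes in short steps, Python scripts to look and compute and a shell command to move; the robot and the scene stay as the last step left them, time stands still between calls to the robot, and variables do not carry over. Pictures are saved under pics/ and viewed, about 8 in all and at most 12, crops included, and the job is handed in when it is done.

```bash
mkdir -p pics
cat > h.py <<'E'
import numpy as np, cv2
from plant import get_obs, capture, bot, spot_in
def save(c,n): cv2.imwrite('pics/'+n, c['img'][:,:,::-1])
def ray(c,u,v,z):
    T=np.array(c['cam_to_world']); d=T[:3,:3]@np.array([(u-c['cx'])/c['fx'],-(v-c['cy'])/c['fy'],-1]); o=T[:3,3]
    return o+d*(z-o[2])/d[2]
def proj(c,p):
    T=np.array(c['cam_to_world']); q=T[:3,:3].T@(np.array(p)-T[:3,3]); return np.array([c['cx']+c['fx']*q[0]/-q[2], c['cy']-c['fy']*q[1]/-q[2]])
def spots(c,cam,things):
    T=np.array(c['cam_to_world'])
    for t in things:
        for s in spot_in(t,cam):
            w=T[:3,:3]@np.array(s['xyz'])+T[:3,3]; print(t,cam,round(s['score'],2),w.round(0),proj(c,w).round(0))
E
python3 - <<'E'
from h import *
o=get_obs(); print(o['time'],o['tool_pos'],o['tcp_rot'],o['grip_width'])
ims=[]
for n in ('top','scene'):
    c=capture(n); print([k for k in c]); save(c,n+'0.png'); spots(c,n,['sink_carrier','caps_carrier','inspector'])
E
```

```text
0.0 [116.35467039 511.49898916 211.24968651] [-3.14003688e+00 -1.97294297e-04  2.91778828e+00] 91.81041387024162
['img', 'fx', 'fy', 'cx', 'cy', 'cam_to_world']
sink_carrier top 0.91 [373. 107.   8.] [214. 261.]
sink_carrier top 0.76 [ 592. -159.    9.] [311. 183.]
sink_carrier top 0.6 [692. 322.  12.] [140. 145.]
caps_carrier top 0.9 [ 567. -338.   11.] [377. 193.]
inspector top 0.82 [667.  82.   3.] [226. 155.]
['img', 'fx', 'fy', 'cx', 'cy', 'cam_to_world']
sink_carrier scene 0.95 [698. 312.   6.] [386. 148.]
sink_carrier scene 0.66 [379. 107.  14.] [248. 129.]
sink_carrier scene 0.61 [ 596. -164.   14.] [236. 241.]
caps_carrier scene 0.61 [ 577. -350.   11.] [170. 295.]
inspector scene 0.57 [690.  75.   2.] [331. 202.]
```

View pics/top0.png

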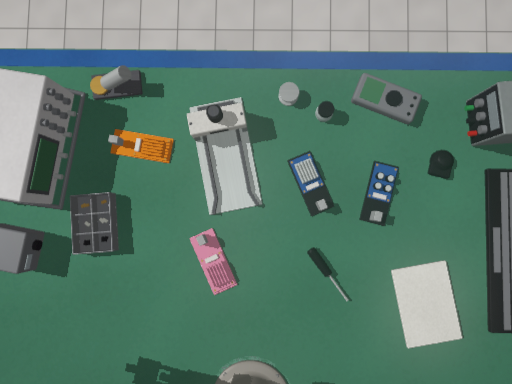

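View pics/scene0.png

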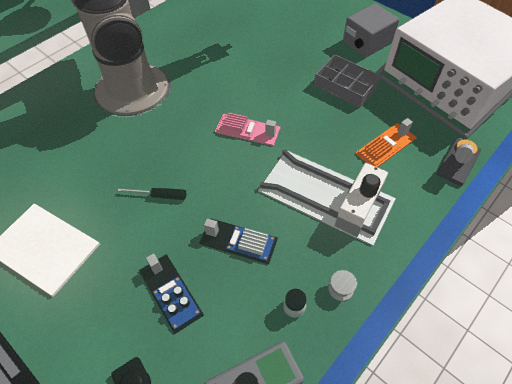

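Candidates in the top view are pink (213,261), orange (142,146), black with fins (311,183) and black with capacitors (379,193). I choose the black finned one at (311,183) and will check it in a close crop.

Run:
```python
from h import *
a=cv2.imread('pics/top0.png'); 
b=cv2.resize(a[90:220,185:345],None,fx=5,fy=4.6,interpolation=cv2.INTER_CUBIC)
b=cv2.resize(a[95:220,185:340],(775,600) if 0 else None,fx=4.8,fy=4.8,interpolation=cv2.INTER_CUBIC)
cv2.imwrite('pics/crop0.png',b); print(b.shape)
```

```text
(600, 744, 3)
```

View pics/crop0.png

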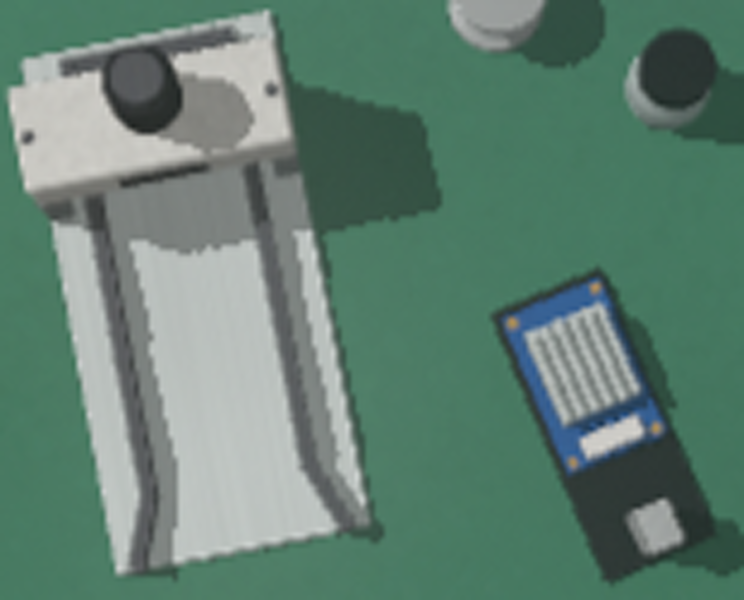

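The crop confirms it: a black plate with blue board and finned sink, with the grip block at crop (656,528) on the near end. Next I measure both poses.

Run:
```python
from h import *
c=capture('top')
R=lambda u,v,z: ray(c,u/4.8+185-.4,v/4.8+95-.4,z)[:2]
P=[R(493,317,6),R(600,269,6),R(716,533,6),R(610,581,6)]
print('plate',np.round(P,0),'ctr',np.mean(P,0)); f=(P[0]+P[1]-P[2]-P[3])/2; print('L',np.hypot(*f),'yaw',np.arctan2(f[1],f[0]), 'W',np.hypot(*(P[0]-P[1])))
B=[R(627,510,51),R(670,497,51),R(686,545,51),R(642,558,51)];print('block',np.mean(B,0), 'pred',np.mean(P,0)-66*f/np.hypot(*f))
I=[R(22,60,6),R(270,10,6),R(370,530,6),R(118,575,6)]
f=(I[0]+I[1]-I[2]-I[3])/2;y=np.arctan2(f[1],f[0]);e=f/np.hypot(*f);print('base',np.round(I,0),'L',np.hypot(*f),'yaw',y,'W',np.hypot(*(I[0]-I[1])),'org',(I[2]+I[3])/2+240*e,(I[0]+I[1])/2-70*e)
H=[R(10,88,90),R(268,38,90),R(297,145,90),R(28,192,90)]
f2=H[0]-H[1];print('head',np.mean(H,0),'yaw',np.arctan2(-f2[0],f2[1])if 0 else np.arctan2(f2[1],f2[0])-np.pi/2,'W',np.hypot(*f2))
l1,l2,r1,r2=R(95,200,20),R(150,490,20),R(255,170,20),R(305,460,20)
for a,b in((l1,l2),(r1,r2)): d=a-b;print('rail yaw',np.arctan2(d[1],d[0]),a,b)
```

```text
plate [[ 654.  -92.]
 [ 683. -154.]
 [ 530. -222.]
 [ 502. -161.]] ctr [ 592.1598989  -156.93812485]
L 167.17834651879065 yaw 0.42342457678060946 W 68.37183503524038
block [ 531.15248066 -180.77356239] pred [ 531.9885449  -184.05653479]
base [[803. 188.]
 [834.  42.]
 [528. -22.]
 [500. 123.]] L 311.3271745021033 yaw 0.20947239425034317 W 149.63174354474748 org [748.83798428 100.49054991] [750.13614776 100.76652769]
head [748.96269531 100.73019674] yaw 0.20655245883177664 W 143.49744828474456
rail yaw 0.21279415546129515 [716.62486838 140.64859126] [548.64234935 104.35340028]
rail yaw 0.19023006493251757 [735.50990039  48.03688624] [567.43549286  15.67274347]
```

```bash
python3 -m handwheel '[[[33,-31,0],[0,0,-0.156]],[[33,-31,0],[0,0,-0.156]],[[33,-31,0],[0,0,-0.156]],[[33,-31,0],[0,0,-0.156]],[[33,-31,0],[0,0,-0.156]],[[33,-31,0],[0,0,-0.156]],[[33,-31,0],[0,0,-0.156]],[[33,-31,0],[0,0,-0.156]],[[33,-31,0],[0,0,-0.156]],[[33,-31,0],[0,0,-0.156]]]' 0 && python3 -m handwheel '[[[10,-48,0],[0,0,-0.117]],[[10,-48,0],[0,0,-0.117]],[[10,-48,0],[0,0,-0.117]],[[10,-48,0],[0,0,-0.117]],[[10,-48,0],[0,0,-0.117]],[[10,-48,0],[0,0,-0.117]],[[10,-48,0],[0,0,-0.117]],[[10,-48,0],[0,0,-0.117]],[[0,0,0],[0,0,0]]]'
python3 - <<'E'
from h import *
o=get_obs(); print(o['time'],o['tool_pos'],o['tcp_rot'],o['joint_positions'])
c=capture('wrist'); save(c,'w1.png'); spots(c,'wrist',['sink_carrier'])
for p in [(531.5,-182.5,51),(592.2,-157,6)]: print(proj(c,p))
E
```

```text
time: 1.7
tool_pos: [447.5, 200.8, 212.1]
tcp_rot: [3.141, -0.0, 1.353]
contact_force: [0.3, 0.7, -0.7]
grip_width: 91.7
time: 2.82
tool_pos: [526.7, -185.2, 211.4]
tcp_rot: [3.141, 0.0, 0.417]
contact_force: [-0.2, -0.4, -0.4]
grip_width: 91.6
2.825 [ 526.65326263 -185.21741002  211.37999311] [3.14102656e+00 3.47130036e-04 4.17058196e-01] [-4.75082210e-01  4.03511237e-01  1.43196768e+00 -6.48187769e-04
  1.30589104e+00  6.78825460e-01]
sink_carrier wrist 0.72 [ 599. -151.   11.] [252.  82.]
sink_carrier wrist 0.6 [324.  47.   8.] [  7. 233.]
[254.04921348 161.1263292 ]
[255.17677318  91.05146038]
```

View pics/w1.png

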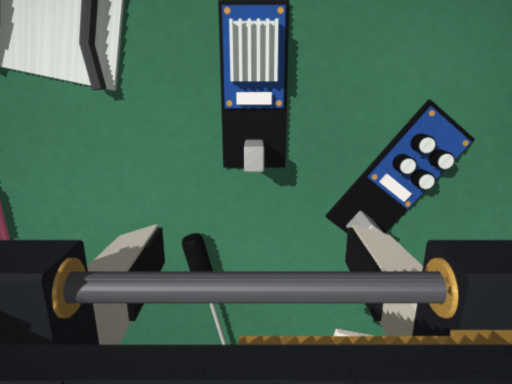

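The finned carrier is straight ahead, block top at about (254,160), as predicted. The capacitor carrier is to the right with its nearest corner at (328,215), so I check finger clearance.

Run:
```python
from h import *
c=capture('wrist'); R=lambda u,v,z: ray(c,u,v,z)[:2].round(1)
print('near corners',R(223,167,6),R(286,167,6),'far part',R(219,0,6),R(288,0,6)); print('block top near edge',R(245,171,51),R(264,171,51)); 
p=np.array([531.5,-182.5]);a=.423;M=np.array([[np.cos(a),np.sin(a)],[-np.sin(a),np.cos(a)]])
for uv,z in[((328,215),6),((430,100),6),((352,222),51),((365,212),51),((245,171),51),((264,171),51),((223,167),6),((286,167),6),((219,0),6),((288,0),6)]: print(uv,M@(R(*uv,z)-p))
```

```text
near corners [ 501.3 -153.9] [ 530.3 -218.7] far part [656.  -85.3] [ 683.8 -147.5]
block top near edge [ 518. -175.] [ 525.8 -192.3]
(328, 215) [-74.00091441 -83.26130353]
(430, 100) [  57.00462703 -184.4581321 ]
(352, 222) [-64.24559763 -98.61948684]
(365, 212) [ -53.12655127 -111.19194913]
(245, 171) [-9.23139684 12.38068303]
(264, 171) [-9.22049008 -6.59640529]
(223, 167) [-15.79797947  38.47627639]
(286, 167) [-15.95425715 -32.51679072]
(219, 0) [153.42715723  37.52595668]
(288, 0) [153.24394018 -30.60367294]
```

```bash
python3 -m handwheel '[[[6,5.2,-20],[0,0,0.006]],[[0,0,-30],[0,0,0]],[[0,0,-30],[0,0,0]],[[0,0,-30],[0,0,0]],[[0,0,-20],[0,0,0]],[[0,0,-15],[0,0,0]],[[0,0,-15],[0,0,0]],[[0,0,-10],[0,0,0]],[[0,0,0],[0,0,0]]]' 0 && python3 -m handwheel '[[[0,0,0],[0,0,0]],[[0,0,0],[0,0,0]],[[0,0,0],[0,0,0]],[[0,0,0],[0,0,0]],[[0,0,0],[0,0,0]],[[0,0,0],[0,0,0]],[[0,0,0],[0,0,0]],[[0,0,0],[0,0,0]]]' 1
```

```text
time: 4.1
tool_pos: [532.2, -176.6, 41.4]
tcp_rot: [-3.141, 0.001, 0.428]
contact_force: [0.8, -0.4, 0.2]
grip_width: 92.2
time: 5.1
tool_pos: [532.5, -176.9, 41.9]
tcp_rot: [3.142, 0.0, 0.428]
contact_force: [0.5, 0.7, -0.5]
grip_width: 16.7
```

```bash
python3 -m handwheel '[[[0,0,0],[0,0,0]],[[0,0,0],[0,0,0]],[[0,0,10],[0,0,0]],[[0,0,20],[0,0,0]],[[0,0,20],[0,0,0]],[[0,0,0],[0,0,0]],[[0,0,0],[0,0,0]]]'
python3 - <<'E'
from h import *
print(get_obs()['moment']); c=capture('wrist'); save(c,'w2.png')
E
```

```text
time: 5.98
tool_pos: [532.2, -176.7, 91.6]
tcp_rot: [-3.141, 0.0, 0.428]
contact_force: [0.0, -0.6, -1.0]
grip_width: 0.5
[-0.1098866   0.13658776  0.04241133]
```

View pics/w2.png

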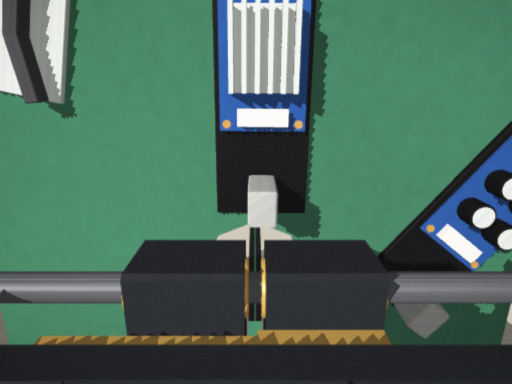

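The jaws shut on nothing: the block is ahead (image up) and to the right of the pads. I re-measure from here.

Run:
```python
from h import *
c=capture('wrist'); R=lambda u,v,z: ray(c,u,v,z)[:2].round(1)
o=get_obs();t=o['tool_pos'];print(t)
print('tip proj',proj(c,[t[0],t[1],t[2]-22]),'grasp',proj(c,[t[0],t[1],t[2]-3]),'cam',c['cam_to_world'][:3,3])
for uv,z in[((218,213),6),((305,213),6),((213,0),6),((314,0),6),((248,228),51),((277,228),51)]: print(uv,R(*uv,z))
c=capture('top')
a=c['img'][95:220,235:390,::-1]; cv2.imwrite('pics/t3.png',cv2.resize(a,None,fx=4.8,fy=4.8,interpolation=cv2.INTER_CUBIC))
```

```text
[ 531.95944084 -176.6064026    91.11625272]
tip proj [254.69144849 219.06221443] grasp [254.67688899 231.924627  ] cam [ 604.36202931 -143.791512    265.26388655]
(218, 213) [ 501.2 -158.2]
(305, 213) [ 530.1 -221.7]
(213, 0) [641.5 -95.9]
(314, 0) [ 669.6 -157.9]
(248, 228) [ 517.5 -178.2]
(277, 228) [ 525.6 -195.9]
```

View pics/t3.png

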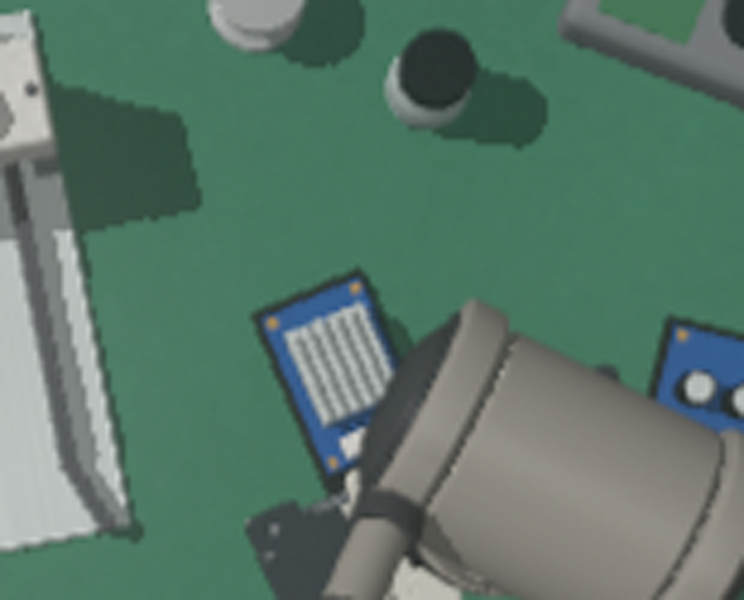

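Run:
```python
from h import *
o=get_obs();t=o['tool_pos'];print(t,o['grip_width'],o['time'])
c=capture('wrist');print('fx',c['fx'],'look',-c['cam_to_world'][:3,2])
c=capture('scene');im=c['img'][:,:,::-1].copy()
pts=[(t+[0,0,0]),t-[0,0,22],(533,-181.7,51),(533,-181.7,6)]
P=[proj(c,p) for p in pts];print(np.round(P,1))
u,v=P[1].astype(int);x0,y0=u-60,v-60;S=5
b=cv2.resize(im[y0:y0+110,x0:x0+150],None,fx=S,fy=S,interpolation=cv2.INTER_CUBIC)
for p,col in zip(P,[(0,0,255),(0,255,255),(255,0,255),(255,255,0)]): cv2.circle(b,tuple(((p-[x0,y0])*S+S/2).astype(int)),3,col,-1)
cv2.imwrite('pics/s4.png',b)
```

```text
[ 531.9976332  -176.67023714   91.12173589] 0.18164639005866554 6.125
fx 345.49562354417856 look [-0.26235928 -0.11823738 -0.95769908]
[[209.8 211.7]
 [210.8 216.8]
 [210.4 222.5]
 [212.3 231.9]]
```

View pics/s4.png

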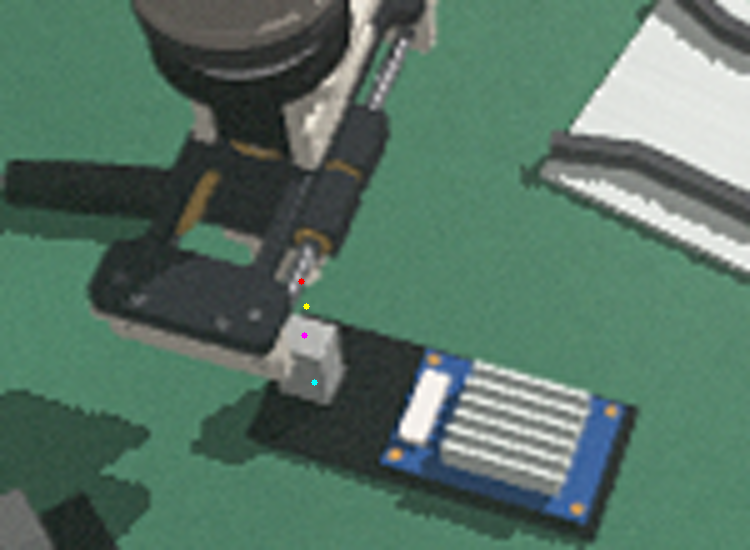

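The scene view doesn't fit a straight grip: the fingers seem to be behind the block, away from the reported TCP. I overlay where the pads should be on both wrist pictures.

Run:
```python
from h import *
from scipy.spatial.transform import Rotation as Ro
o=get_obs();c=capture('wrist')
def T(p,r): M=np.eye(4);M[:3,:3]=Ro.from_euler('xyz',r).as_matrix();M[:3,3]=p;return M
rel=np.linalg.inv(T(o['tool_pos'],o['tcp_rot']))@c['cam_to_world'];print(rel.round(3))
cc=dict(c);cc['cam_to_world']=rel
out=[]
for f,w in(('w1.png',46),('w2.png',0)):
    im=cv2.imread('pics/'+f)
    b=cv2.resize(im[130:370,60:450],None,fx=2,fy=2,interpolation=cv2.INTER_CUBIC)
    b=b[:300] if 0 else b
    for s in(-1,1):
        for x in(-9.5,9.5):
            for z,col in((22,(0,255,255)),(-10,(0,0,255))):
                p=(proj(cc,[x,s*w,z])-[60,130])*2; cv2.circle(b,tuple(p.astype(int)),4,col,-1); print(f,x,s*w,z,(p/2+[60,130]).round())
    out.append(b[100:400])
cv2.imwrite('pics/ov.png',np.vstack(out));print(np.vstack(out).shape)
```

```text
[[-1.0000e-03  9.5800e-01  2.8700e-01  7.9317e+01]
 [ 1.0000e+00  1.0000e-03  0.0000e+00 -5.4000e-02]
 [-0.0000e+00  2.8700e-01 -9.5800e-01 -1.7408e+02]
 [ 0.0000e+00  0.0000e+00  0.0000e+00  1.0000e+00]]
w1.png -9.5 -46 22 [180. 234.]
w1.png -9.5 -46 -10 [168. 259.]
w1.png 9.5 -46 22 [178. 205.]
w1.png 9.5 -46 -10 [165. 225.]
w1.png -9.5 46 22 [329. 233.]
w1.png -9.5 46 -10 [342. 259.]
w1.png 9.5 46 22 [331. 204.]
w1.png 9.5 46 -10 [344. 225.]
w2.png -9.5 0 22 [255. 233.]
w2.png -9.5 0 -10 [255. 259.]
w2.png 9.5 0 22 [255. 204.]
w2.png 9.5 0 -10 [255. 225.]
w2.png -9.5 0 22 [255. 233.]
w2.png -9.5 0 -10 [255. 259.]
w2.png 9.5 0 22 [255. 204.]
w2.png 9.5 0 -10 [255. 225.]
(600, 780, 3)
```

View pics/ov.png

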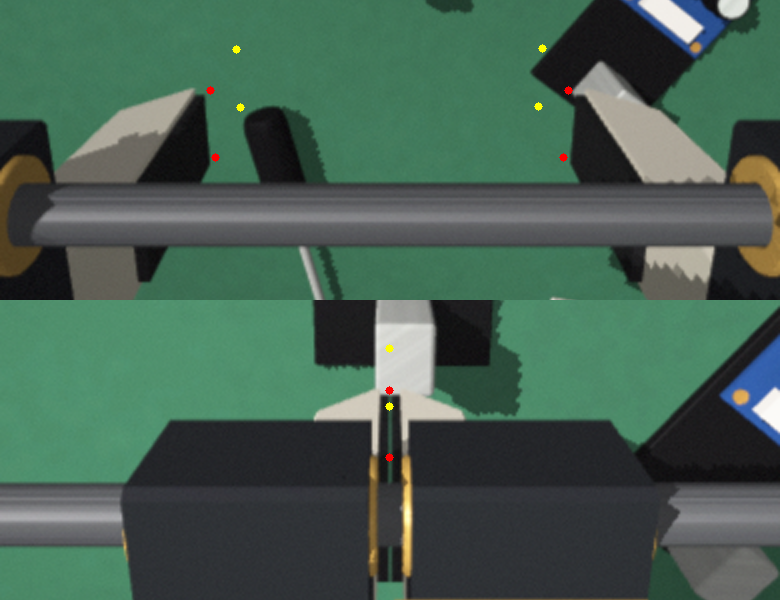

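The picture shows that the fingertips end about 35 mm higher than nominal, at TCP +13 mm instead of −22. So at TCP z = 41 the jaws closed at about z = 54, just over the 51 mm block. That explains the miss, and nothing was moved. I'll open, centre, and go lower in guarded steps.

```bash
python3 -m handwheel '[[[0.5,-5,0],[0,0,-0.004]],[[0,0,0],[0,0,0]],[[0,0,0],[0,0,0]],[[0,0,0],[0,0,0]],[[0,0,0],[0,0,0]],[[0,0,0],[0,0,0]],[[0,0,0],[0,0,0]],[[0,0,-25],[0,0,0]],[[0,0,-20],[0,0,0]],[[0,0,-5],[0,0,0]],[[0,0,0],[0,0,0]]]' 0 && python3 -m handwheel '[[[0,0,-3],[0,0,0]],[[0,0,-3],[0,0,0]],[[0,0,-2],[0,0,0]],[[0,0,0],[0,0,0]]]'
python3 - <<'E'
from h import *
c=capture('wrist'); save(c,'w5.png')
c=capture('scene');im=c['img'][:,:,::-1]
b=cv2.resize(im[150:260,150:300],None,fx=5,fy=5,interpolation=cv2.INTER_CUBIC);cv2.imwrite('pics/s5.png',b)
E
```

```text
time: 7.65
tool_pos: [533.1, -181.9, 42.1]
tcp_rot: [3.142, 0.0, 0.424]
contact_force: [0.2, 0.3, -0.1]
grip_width: 91.8
time: 8.15
tool_pos: [532.9, -181.8, 33.9]
tcp_rot: [-3.142, 0.0, 0.424]
contact_force: [0.4, 1.4, 0.2]
grip_width: 91.7
```

View pics/s5.png

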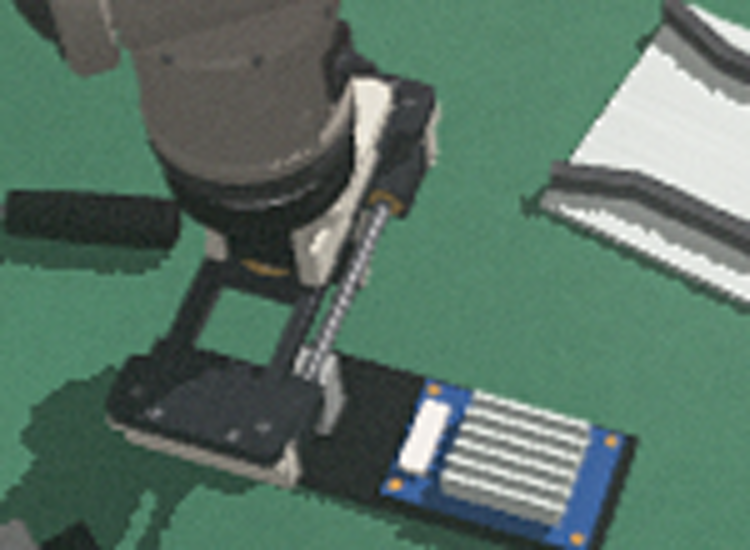

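Run:
```python
from h import *
c=capture('scene');a=.424
for x,y in((37.5,-95),(37.5,95),(9.5,-46),(9.5,-65)):
  p=np.array([533+x*np.cos(a)-y*np.sin(a),-181.8+x*np.sin(a)+y*np.cos(a)])
  print(x,y,[(z,((proj(c,[*p,z])-[150,150])*5).round().tolist()) for z in(20,47,78,100,120)])
```

```text
37.5 -95 [(20, [309.0, 600.0]), (47, [303.0, 574.0]), (78, [295.0, 544.0]), (100, [289.0, 521.0]), (120, [284.0, 500.0])]
37.5 95 [(20, [452.0, 252.0]), (47, [449.0, 222.0]), (78, [446.0, 185.0]), (100, [444.0, 158.0]), (120, [442.0, 132.0])]
9.5 -46 [(20, [291.0, 486.0]), (47, [284.0, 459.0]), (78, [276.0, 426.0]), (100, [270.0, 402.0]), (120, [265.0, 379.0])]
9.5 -65 [(20, [275.0, 523.0]), (47, [268.0, 496.0]), (78, [260.0, 464.0]), (100, [253.0, 440.0]), (120, [247.0, 418.0])]
```

View pics/w5.png

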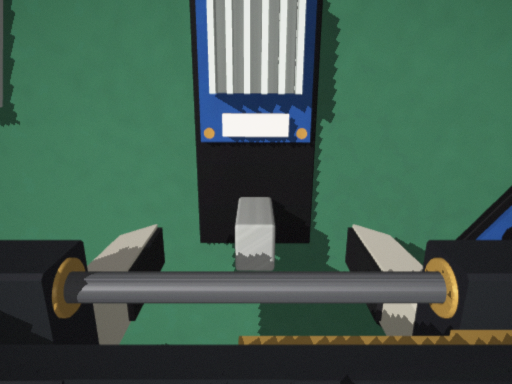

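Block sits centred between the open pads ((237–275, 198–270)). The body is well above. I continue down to TCP z of about 13 and close.

```bash
python3 -m handwheel '[[[0,0,-4],[0,0,0]],[[0,0,-4],[0,0,0]],[[0,0,-3],[0,0,0]],[[0,0,0],[0,0,0]]]' && python3 -m handwheel '[[[0,0,-3],[0,0,0]],[[0,0,-3],[0,0,0]],[[0,0,-3],[0,0,0]],[[0,0,0],[0,0,0]]]' && python3 -m handwheel '[[[0,0,0],[0,0,0]],[[0,0,0],[0,0,0]],[[0,0,0],[0,0,0]],[[0,0,0],[0,0,0]],[[0,0,0],[0,0,0]],[[0,0,0],[0,0,0]],[[0,0,0],[0,0,0]],[[0,0,0],[0,0,0]],[[0,0,0],[0,0,0]],[[0,0,0],[0,0,0]],[[0,0,0],[0,0,0]]]' 1
```

```text
time: 8.8
tool_pos: [532.8, -181.8, 22.5]
tcp_rot: [-3.141, 0.001, 0.424]
contact_force: [-0.7, -0.3, -0.8]
grip_width: 91.9
time: 9.3
tool_pos: [532.8, -181.8, 13.6]
tcp_rot: [-3.141, 0.0, 0.424]
contact_force: [0.1, -0.4, 0.3]
grip_width: 91.8
time: 10.68
tool_pos: [533.0, -181.9, 13.9]
tcp_rot: [3.141, -0.0, 0.424]
contact_force: [-0.8, -0.2, -0.4]
grip_width: 19.8
```

Gripped (19.8 mm). I lift, carry to the track mouth about 20 mm short of the start point, and turn to the track's yaw.

```bash
python3 -m handwheel '[[[0,0,5],[0,0,0]],[[0,0,10],[0,0,0]],[[0,0,15],[0,0,0]],[[0,0,15],[0,0,0]],[[0,0,0],[0,0,0]]]' && python3 -m handwheel '[[[-1,14,0],[0,0,-0.02]],[[-1,25,0],[0,0,-0.025]],[[-1,26,0],[0,0,-0.025]],[[-1,26,0],[0,0,-0.025]],[[-1,26,0],[0,0,-0.025]],[[-1,26,0],[0,0,-0.025]],[[-1,26,0],[0,0,-0.025]],[[-1,26,0],[0,0,-0.025]],[[-1,25,0],[0,0,-0.02]],[[-0.5,14.5,0],[0,0,0]],[[0,0,0],[0,0,0]]]'
python3 - <<'E'
from h import *
o=get_obs();print(o['tool_pos'],o['tcp_rot'],o['moment'],o['grip_width'])
c=capture('wrist'); save(c,'w6.png'); spots(c,'wrist',['sink_carrier'])
c=capture('top'); save(c,'t6.png')
a=cv2.imread('pics/w6.png');b=cv2.imread('pics/t6.png')[85:245,185:345]
b=cv2.resize(b,(384,384),interpolation=cv2.INTER_CUBIC);
cv2.imwrite('pics/c6.png',cv2.resize(np.hstack([a,b]),(800,343)))
E
```

```text
time: 11.3
tool_pos: [534.1, -182.4, 60.9]
tcp_rot: [3.139, -0.002, 0.424]
contact_force: [0.6, 0.3, -1.5]
grip_width: 19.7
time: 12.68
tool_pos: [523.3, 53.2, 58.8]
tcp_rot: [3.141, 0.0, 0.211]
contact_force: [-0.3, -0.7, -2.3]
grip_width: 19.8
[523.3320465   53.20177645  58.82459888] [3.14143611e+00 3.05992394e-04 2.10800252e-01] [-0.04775642  0.21607798 -0.00512997] 19.811624178595334
sink_carrier wrist 0.8 [434. 147.  55.] [ 76. 332.]
sink_carrier wrist 0.66 [586.  68.  56.] [253. 114.]
```

View pics/c6.png

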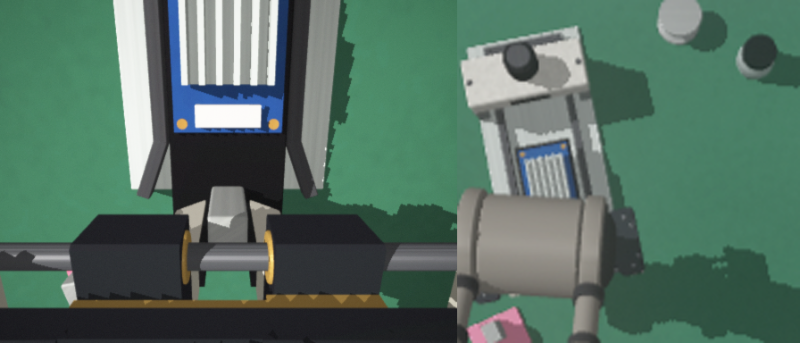

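Carrier hangs level, symmetric between the rails in the wrist view and in line with the track in the top view. I advance, lower onto the floor, then slide.

```bash
python3 -m handwheel '[[[10,2,-5],[0,0,0]],[[9.5,2,-9],[0,0,0]],[[0,0,-10],[0,0,0]],[[0,0,-5],[0,0,0]],[[0,0,-3],[0,0,0]],[[0,0,0],[0,0,0]]]' && python3 -m handwheel '[[[0,0,-2],[0,0,0]],[[0,0,-1.5],[0,0,0]],[[0,0,-1],[0,0,0]],[[0,0,0],[0,0,0]]]' && python3 -m handwheel '[[[0,0,-1],[0,0,0]],[[0,0,-1],[0,0,0]],[[0,0,0],[0,0,0]]]'
```

```text
time: 13.58
tool_pos: [542.8, 56.7, 26.8]
tcp_rot: [3.142, 0.0, 0.209]
contact_force: [0.3, 0.0, -1.6]
grip_width: 19.6
time: 14.08
tool_pos: [542.9, 56.6, 22.4]
tcp_rot: [3.142, 0.0, 0.209]
contact_force: [-0.4, 0.4, -1.1]
grip_width: 19.7
time: 14.45
tool_pos: [542.9, 56.6, 20.3]
tcp_rot: [-3.142, 0.0, 0.209]
contact_force: [0.3, 0.4, -0.6]
grip_width: 19.5
```

```bash
python3 -m handwheel '[[[5,1,0],[0,0,0]],[[10,2.1,0],[0,0,0]],[[10,2.1,0],[0,0,0]],[[10,2.1,0],[0,0,0]],[[5,1.1,0],[0,0,0]],[[0,0,0],[0,0,0]]]' && python3 -m handwheel '[[[8,1.7,0],[0,0,0]],[[10,2.1,0],[0,0,0]],[[10,2.1,0],[0,0,0]],[[10,2.1,0],[0,0,0]],[[10,2.1,0],[0,0,0]],[[8,1.7,0],[0,0,0]],[[4,1,0],[0,0,0]],[[0,0,0],[0,0,0]]]'
```

```text
time: 15.2
tool_pos: [583.2, 65.1, 20.3]
tcp_rot: [3.142, 0.0, 0.209]
contact_force: [-0.4, -0.7, -1.6]
grip_width: 19.7
time: 16.2
tool_pos: [643.0, 77.9, 20.3]
tcp_rot: [3.142, 0.0, 0.209]
contact_force: [-0.0, -0.5, -1.6]
grip_width: 19.5
```

```bash
python3 -m handwheel '[[[2,0.4,0],[0,0,0]],[[2,0.4,0],[0,0,0]],[[0,0,0],[0,0,0]]]' && python3 -m handwheel '[[[1,0.2,0],[0,0,0]],[[1,0.2,0],[0,0,0]],[[0,0,0],[0,0,0]]]' && python3 -m handwheel '[[[1,0.2,0],[0,0,0]],[[1,0.2,0],[0,0,0]],[[0,0,0],[0,0,0]]]'
```

```text
time: 16.58
tool_pos: [647.1, 78.6, 20.5]
tcp_rot: [3.141, -0.0, 0.209]
contact_force: [-0.4, 0.2, -1.9]
grip_width: 19.5
time: 16.95
tool_pos: [649.1, 79.0, 20.5]
tcp_rot: [3.141, -0.0, 0.209]
contact_force: [0.9, 0.0, -1.9]
grip_width: 19.7
time: 17.32
tool_pos: [651.1, 79.5, 20.4]
tcp_rot: [3.142, -0.0, 0.209]
contact_force: [-0.4, 0.5, -2.0]
grip_width: 20.1
```

No stop contact yet, so I keep nudging.

```bash
python3 -m handwheel '[[[1,0.2,0],[0,0,0]],[[1,0.2,0],[0,0,0]],[[0,0,0],[0,0,0]]]' && python3 -m handwheel '[[[1,0.2,0],[0,0,0]],[[0,0,0],[0,0,0]]]' && python3 -m handwheel '[[[1,0.2,0],[0,0,0]],[[0,0,0],[0,0,0]]]'
```

```text
time: 17.7
tool_pos: [652.6, 79.7, 20.3]
tcp_rot: [3.142, 0.001, 0.209]
contact_force: [-1.3, -0.6, -1.2]
grip_width: 20.1
time: 17.95
tool_pos: [652.6, 79.6, 20.2]
tcp_rot: [-3.142, 0.003, 0.209]
contact_force: [-5.7, -2.2, 1.4]
grip_width: 20.1
time: 18.2
tool_pos: [652.6, 79.6, 20.1]
tcp_rot: [-3.142, 0.006, 0.209]
contact_force: [-10.4, -2.7, 3.2]
grip_width: 19.8
```

Firm contact with the stop at the expected place (652.6 against 650.7 mm). I relieve the push, lower onto the floor, release and rise.

```bash
python3 -m handwheel '[[[-2,-0.4,0],[0,0,0]],[[0,0,-0.7],[0,0,0]],[[0,0,0],[0,0,0]]]' && python3 -m handwheel '[[[0,0,0],[0,0,0]],[[0,0,0],[0,0,0]],[[0,0,0],[0,0,0]],[[0,0,0],[0,0,0]],[[0,0,0],[0,0,0]],[[0,0,0],[0,0,0]],[[0,0,0],[0,0,0]],[[0,0,0],[0,0,0]]]' 0 && python3 -m handwheel '[[[0,0,8],[0,0,0]],[[0,0,15],[0,0,0]],[[0,0,20],[0,0,0]],[[-10,-2,30],[0,0,0]],[[-20,-4,35],[0,0,0]],[[-30,-6,35],[0,0,0]],[[-30,-6,30],[0,0,0]],[[-30,-6,0],[0,0,0]],[[0,0,0],[0,0,0]]]'
python3 - <<'E'
from h import *
c=capture('wrist'); save(c,'w7.png'); spots(c,'wrist',['sink_carrier'])
c=capture('top'); save(c,'t7.png'); spots(c,'top',['sink_carrier','caps_carrier'])
c=capture('scene'); save(c,'s7.png'); spots(c,'scene',['sink_carrier','caps_carrier'])
a=cv2.imread('pics/w7.png');b=cv2.imread('pics/s7.png')[130:310,120:400]
b=cv2.resize(b,(597,384),interpolation=cv2.INTER_CUBIC)
cv2.imwrite('pics/c7.png',cv2.resize(np.hstack([a[:,60:450],b]),(800,311)))
E
```

```text
time: 18.58
tool_pos: [652.6, 79.7, 20.0]
tcp_rot: [3.141, 0.001, 0.209]
contact_force: [-5.9, -1.7, 1.5]
grip_width: 19.9
time: 19.58
tool_pos: [653.0, 79.8, 19.7]
tcp_rot: [3.142, -0.0, 0.209]
contact_force: [0.6, -0.7, -0.1]
grip_width: 90.9
time: 20.7
tool_pos: [531.9, 55.7, 194.8]
tcp_rot: [3.141, -0.002, 0.208]
contact_force: [-0.4, -0.0, 0.7]
grip_width: 91.7
sink_carrier wrist 0.79 [390. 109.  13.] [185. 271.]
sink_carrier wrist 0.69 [660.  81.  11.] [257.  27.]
sink_carrier wrist 0.54 [651. 244.   5.] [85. -0.]
sink_carrier top 0.76 [690.  82.   7.] [226. 147.]
sink_carrier top 0.67 [692. 320.   8.] [141. 145.]
sink_carrier top 0.66 [386. 112.   7.] [212. 256.]
caps_carrier top 0.65 [ 570. -339.   11.] [377. 192.]
sink_carrier scene 0.85 [685.  78.  14.] [331. 197.]
sink_carrier scene 0.61 [370. 100.  12.] [244. 129.]
sink_carrier scene 0.57 [696. 312.  12.] [386. 146.]
caps_carrier scene 0.81 [ 577. -348.   12.] [171. 293.]
```

View pics/c7.png

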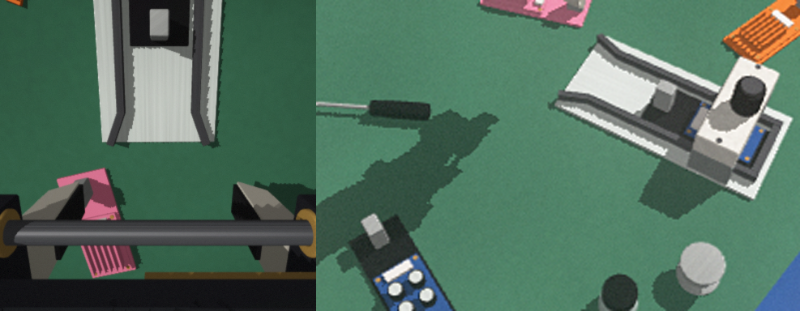

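The carrier lies flat under the head between the rails, and the capacitor carrier is untouched. One numeric check of its near edge, then I hand in.

Run:
```python
from h import *
c=capture('wrist');a=.209;e=np.array([np.cos(a),np.sin(a)]);n=np.array([-e[1],e[0]])
for u,v in((220.5,57),(293,57)):
    q=ray(c,u,v,12)[:2]-[749.5,100.6];print('near corner in inspector frame',q@e,q@n,'expected -120, +-35')
g=get_obs();print(g['time'],g['contact_force'])
print(bot.close_job())
```

```text
near corner in inspector frame -117.2572372018189 34.25179112914817 expected -120, +-35
near corner in inspector frame -117.35112538207882 -35.519421721936375 expected -120, +-35
21.15 [-0.29098539  0.40857746  0.51246569]
the job is handed in; nothing more can be done
None
```

The finned heat-sink carrier is on the inspector's track, slid in under the head until it touched the stop, released and lying flat. I handed the job in at 21.2 s, with the gripper well clear; no verdict was given.

**How it went:**
- **First grasp:** it closed just above the grip block and moved nothing. In the wrist picture the fingertips ended about 35 mm higher than the stated tool geometry.
- **Second grasp:** I went in 28 mm lower and it held, at 19.8 mm opening on the 20 mm block.
- **At the stop:** the push force rose to about 10 N at TCP x 652.6 mm, where I expected 650.7 mm.

**Last checks:**
- **Position:** the carrier's near edge is at x = -117 mm in the inspector's frame. Fully home is -120 mm, so this is within measuring error. Its corners are at y = +34 and -36 mm, so it is centred and in line with the track.
- **Capacitor carrier:** it was found within about 3 mm of its first reading in both the top and scene cameras.
- **Disagreements:** only the fingertip length, and the 2–3 mm offset between the measured stop position and the given one.

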